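Close the two cream dispensing drawers

ROBOT

A 6-joint arm with a two-finger parallel gripper is mounted at the origin on the work surface. World frame = base frame: x ahead of the robot, y to its left, z up, the work surface at z = 0. Lengths are in m, angles in rad, forces in N, time in s.
With the tool pointing down it reaches from about 0.375 to 0.75 m from the base axis. Payload 9 kg.
Tool frame: the origin (TCP) lies on the centre line of the jaws, within the pads' length; the fingertips stand 8 mm ahead of it and the grasp point (between the pads) lies 11 mm behind it (manip.finger_overhang is the distance from the TCP to the fingertips, in m); z points along the fingers, y is the direction in which the jaws open and shut (so a half turn about z gives the same grasp; the last joint's range is limited). The gripper opens to 85 mm and grips with 20 to 120 N. Pads are 22 mm wide; open, the fingers measure 114 mm over their backs; the gripper's body (76 mm by 85 mm) begins 54 mm behind the grasp point. The pads swing forward as they close: fully open they stand 13 mm farther back than shut.
Start: joints at [1.016, 0.104, 0.097, 1.564, 0, 1.353], TCP at [0.198, 0.566, 0.239] pointing down, gripper open.
Joint ranges: [-2.99, 2.99], [-0.84, 1.86], [-1.1, 1.16], [-1.84, 2.11], [-1.51, 1.56], [-3.14, 3.14]. Speed limits (rad/s): [2.22, 2.22, 2.57, 3.14, 3.14, 3.14].

INTERFACE

Orientations are given as [roll, pitch, yaw] about the fixed x, y, z axes, in that order (R = Rz(yaw) Ry(pitch) Rx(roll)).
In Python, from plant import manip gives the robot as it stands.
- The arm moves only by the tool apply_moves, never from a script. Its argument "plan" is a list of rows, each a list of 4 numbers: the shift along the tool's x, y, z in cm, then the turn about the tool's z in degrees. A call has 1 to 8 rows; each row shifts and turns the commanded pose from where the row before left it, along the tool's axes as they then stand; what a row does not reach is not made up. A row lasts 1/8 s, in which the tool goes at most 62.5 mm and 10.7 degrees, less where a joint would pass 70% of its speed; a pose out of reach is approached as far as the arm can. A call is refused whole if a number of a shift passes 6.25 or a number of a turn 10.7, either way. A call with a gripper value outside its range is refused whole. "gripper" is the opening in per cent of the stroke, from 0 (shut) to 100 (fully open), set as the call begins (left out, the last holds). The fingers move at their own pace and stop on an object; "squeeze" is the grip in N (left out, the last holds). Time passes only in rows, so rows that do not move let the fingers close. It gives the time, the measured TCP pose, the force and the opening at its end, in the units of the state.
- manip.state(): the state, without advancing time (a new reading comes with each control period).
- manip.read_camera(name): name is "side" or "top"; returns a dict with "image" (384x512x3 uint8, red, green, blue), "z_map" (384x512 float32, m along the optical axis (not along the pixel's ray), 0 where there is no reading), "camera_matrix" (3x3 intrinsics, pixels), "k1" (the pictures are not rectified: a ray, as slopes to the right and down, at radius r is drawn at 1 + k1 r^2 times it, then the intrinsics apply), "pose" (4x4, takes a point from camera to world coordinates). Camera axes: x right, y up, looking along -z (the intrinsics and any distortion apply to the point x, -y, -z); pixel columns grow to the right and rows downward; lengths in m; the calibration is good to about 2 mm. A picture is of the moment at which its call begins.
- manip.job_done(): hands the job in, once; it reports no verdict.
The state is a dict: "time_s": time; "joints": joint angles; "qd": joint speeds; "joint_efforts": joint torques, N m; "tcp_pos": TCP position; "tool_rot": TCP orientation; "contact_force": force on the tool from outside, world axes, zero at the start; "ft_torque": the same for the moment, N m; "gripper_width": opening from 0.0 (shut) to 1.0 (fully open).
Only numpy, scipy, OpenCV 4.12 (cv2) and the standard library are available. Lean on these libraries where they do the work, as an engineer would, in place of code of your own. Each camera call takes 0.05 s, during which the arm holds its last target.

TASK

Push the two cream-fronted dispensing drawers fully home, gently and without slamming them, so that the bottles standing inside stay upright. Leave the blue-fronted drawer open just as it is, for it is still being restocked, and do not touch or disturb any of the bottles, the jar or the cup.

Things in the scene. Friction and masses are not known exactly. Their poses are not given: they have to be found in the camera images.
- plinth: Flat grey base plate, 240 x 360 x 12 mm, fixed to the bench (it does not move during the work), carrying three drawer modules side by side. Origin: centre of its underside, on the bench. Its -x axis is the way all three drawers open (roughly towards the robot), +x the way they close, y runs along the row.
- drawer_a (a joint): Travel of one cream-fronted drawer in m: 0 = fully home (front panel against the housing), grows as it is pulled out towards -x of the plinth, at most 0.14; all drawers start 0.06 to 0.105 out. It runs straight, stays where it is left, and takes about 3 N to push (damping 6 N s/m more); a hard stop at 0.
- drawer_a_face (a point): Point on the robot-side face of the front panel of one cream-fronted drawer, midway across, 26 mm below the panel's top edge, 102 mm above the bench; moves with the drawer. Its +x axis is the way to push. The panel is flat, upright, without handle, 108 mm wide, 114 mm high (top edge 128 mm above the bench), 18 mm thick. Two bottles stand behind it, tops 100 mm above the bench.
- module_a: Fixed cream housing of one cream-fronted drawer, 220 deep x 112 wide x 118 mm high, top 130 mm above the bench. Origin: centre of its underside; axes as the plinth's. With the drawer home, the outer face of its panel is 128 mm to the -x side of this origin. The three modules stand in any order, panels 10 mm apart.
- drawer_b (a joint): Travel of the other cream-fronted drawer in m: 0 = fully home (front panel against the housing), grows as it is pulled out towards -x of the plinth, at most 0.14; all drawers start 0.06 to 0.105 out. It runs straight, stays where it is left, and takes about 3 N to push (damping 6 N s/m more); a hard stop at 0.
- drawer_b_face (a point): Point on the robot-side face of the front panel of the other cream-fronted drawer, midway across, 26 mm below the panel's top edge, 102 mm above the bench; moves with the drawer. Its +x axis is the way to push. The panel is flat, upright, without handle, 108 mm wide, 114 mm high (top edge 128 mm above the bench), 18 mm thick. Two bottles stand behind it, tops 100 mm above the bench.
- module_b: Fixed cream housing of the other cream-fronted drawer, 220 deep x 112 wide x 118 mm high, top 130 mm above the bench. Origin: centre of its underside; axes as the plinth's. With the drawer home, the outer face of its panel is 128 mm to the -x side of this origin. The three modules stand in any order, panels 10 mm apart.
- drawer_c (a joint): Travel of the blue-fronted drawer in m: 0 = fully home (front panel against the housing), grows as it is pulled out towards -x of the plinth, at most 0.14; all drawers start 0.06 to 0.105 out. It runs straight, stays where it is left, and takes about 3 N to push (damping 6 N s/m more); a hard stop at 0.
- drawer_c_face (a point): Point on the robot-side face of the front panel of the blue-fronted drawer, midway across, 26 mm below the panel's top edge, 102 mm above the bench; moves with the drawer. Its +x axis is the way to push. The panel is flat, upright, without handle, 108 mm wide, 114 mm high (top edge 128 mm above the bench), 18 mm thick. Two bottles stand behind it, tops 100 mm above the bench.
- module_c: Fixed cream housing of the blue-fronted drawer, 220 deep x 112 wide x 118 mm high, top 130 mm above the bench. Origin: centre of its underside; axes as the plinth's. With the drawer home, the outer face of its panel is 128 mm to the -x side of this origin. The three modules stand in any order, panels 10 mm apart.
- bottle_a1: Amber dispensing bottle with white cap, 36 x 36 x 76 mm, 60 g, standing loose in one cream-fronted drawer. Origin: centre of its underside, 24 mm above the bench; z up along the bottle.
- bottle_a2: Amber dispensing bottle with white cap, 36 x 36 x 76 mm, 60 g, standing loose in one cream-fronted drawer. Origin: centre of its underside, 24 mm above the bench; z up along the bottle.
- bottle_b1: Amber dispensing bottle with white cap, 36 x 36 x 76 mm, 60 g, standing loose in the other cream-fronted drawer. Origin: centre of its underside, 24 mm above the bench; z up along the bottle.
- bottle_b2: Amber dispensing bottle with white cap, 36 x 36 x 76 mm, 60 g, standing loose in the other cream-fronted drawer. Origin: centre of its underside, 24 mm above the bench; z up along the bottle.
- bottle_c1: Amber dispensing bottle with white cap, 36 x 36 x 76 mm, 60 g, standing loose in the blue-fronted drawer. Origin: centre of its underside, 24 mm above the bench; z up along the bottle.
- bottle_c2: Amber dispensing bottle with white cap, 36 x 36 x 76 mm, 60 g, standing loose in the blue-fronted drawer. Origin: centre of its underside, 24 mm above the bench; z up along the bottle.
- bottle_top: Amber bottle like the others, 36 x 36 x 76 mm, 60 g, standing loose on top of the modules, 130 mm above the bench. Origin: centre of its underside.
- jar: Amber glass jar with white lid, 60 mm in diameter, 110 mm tall, on the bench at the +y side of the modules. Origin: centre of its underside.
- cup: Blue ceramic cup, 76 mm across the rim, 90 mm tall, on the bench at the -y side of the modules. Origin: centre of its underside.
Things that resemble listed ones, but are neither listed nor needed, are in the scene too. Leave any green look-alike of the bottle_top alone.

How it is judged:
At the end, for the whole second after the job is handed in: Both cream drawers within 4 mm of home; blue drawer within 8 mm of its start; all bottles, jar and cup upright within 0.2 rad; drawer bottles at rest on their drawer floors; jar, cup and top bottle within 20 mm of their starts (value of joint each of drawer_a, drawer_b below 0.004 m and distance of drawer_c_face from where it was at the start of the episode below 0.008 m and angle between each of bottle_a1, bottle_a2, bottle_b1, bottle_b2, bottle_c1, bottle_c2, bottle_top, jar, cup's own z axis and vertical below 0.2 rad and height (world z) of each of bottle_a1, bottle_a2, bottle_b1, bottle_b2, bottle_c1, bottle_c2 below 0.04 m and distance of each of bottle_top, jar, cup from where it was at the start of the episode below 0.02 m and linear speed of each of bottle_a1, bottle_a2, bottle_b1, bottle_b2, bottle_c1, bottle_c2 below 0.02 m/s); the robot touches nothing.
It fails at once if a drawer is slammed: a cream drawer closes faster than 0.4 m/s (velocity of joint any of drawer_a, drawer_b below -0.4 m/s).
It fails at once if the blue drawer is moved more than 8 mm (distance of drawer_c_face from where it was at the start of the episode above 0.008 m).
It fails at once if a bottle, the jar or the cup is touched by the robot with more than 1 N (contact force between any of the fingers, the arm and bottle_a1 above 1 N or contact force between any of the fingers, the arm and bottle_a2 above 1 N or contact force between any of the fingers, the arm and bottle_b1 above 1 N or contact force between any of the fingers, the arm and bottle_b2 above 1 N or contact force between any of the fingers, the arm and bottle_c1 above 1 N or contact force between any of the fingers, the arm and bottle_c2 above 1 N or contact force between any of the fingers, the arm and bottle_top above 1 N or contact force between any of the fingers, the arm and jar above 1 N or contact force between any of the fingers, the arm and cup above 1 N).
It fails at once if a bottle in a drawer is lifted, or a bottle, the jar or the cup is tipped over (height (world z) of any of bottle_a1, bottle_a2, bottle_b1, bottle_b2, bottle_c1, bottle_c2 above 0.04 m or angle between any of bottle_a1, bottle_a2, bottle_b1, bottle_b2, bottle_c1, bottle_c2, bottle_top, jar, cup's own z axis and vertical above 0.6 rad).
It fails at once if the jar, the cup or the bottle on top is moved or lifted by more than 20 mm (distance of any of bottle_top, jar, cup from where it was at the start of the episode above 0.02 m).
It also fails if it takes over 42 s, if anything falls off the work surface, if the arm or the gripper's body presses on something with over 40 N, if the wrist force passes 120 N, or if a joint passes its speed limit or range.

## Working session

There is one attempt and no reset: what is moved stays moved. The work goes in short steps, Python scripts to look and compute and a tool call to move; the robot and the scene stay as the last step left them, time stands still between calls to the robot, and variables do not carry over. Pictures are saved under pics/ and viewed, and the job is handed in when it is done.

Besides the shell and the picture viewer there is one more tool, called as name(argument=value, ...) on one line, values as JSON. apply_moves: Moves the arm, as the interface text tells. Its arguments: {"type":"object","properties":{"plan":{"type":"array","items":{"type":"array","items":{"type":"number"}}},"gripper":{"type":"number"},"squeeze":{"type":"number"}},"required":["plan"]}

```bash
ls; mkdir -p pics; python3 - <<'E'
from plant import manip
import cv2,numpy as np
s=manip.state();print(s)
for n in("side","top"):
    c=manip.read_camera(n);cv2.imwrite(f"pics/{n}0.png",cv2.cvtColor(c["image"],cv2.COLOR_RGB2BGR))
    np.savez(f"pics/{n}0.npz",**c);print(n,c["camera_matrix"],c["k1"],c["pose"])
E
```

```text
pics
{'time_s': 0.0, 'joints': array([1.01629490e+00, 1.04679975e-01, 9.64612544e-02, 1.56392576e+00,
       1.14043893e-05, 1.35315267e+00]), 'qd': array([-0.00143978,  0.00042004, -0.00032162,  0.00183104, -0.00031561,
       -0.00024667]), 'joint_efforts': array([-1.07658878e-03, -5.56936848e+01,  5.03644574e+01,  1.72937592e-02,
       -1.33910426e-04,  3.41333055e-05]), 'tcp_pos': array([0.19808937, 0.56600303, 0.23852924]), 'tool_rot': array([-3.14027877e+00, -3.02240889e-04,  2.80473468e+00]), 'contact_force': array([-0.44108003, -0.69313565,  0.47272946]), 'ft_torque': array([ 0.04750675,  0.02707503, -0.03072052]), 'gripper_width': 1.0030704975538423}
side [[436.87521396   0.         245.02025451]
 [  0.         436.87521396 196.97100107]
 [  0.           0.           1.        ]] -0.10837280565056195 [[-0.68047569  0.56526965 -0.46628646  0.19002925]
 [-0.73276465 -0.52234857  0.43612835  0.4015534 ]
 [ 0.00296606  0.63845297  0.76965512  0.82926193]
 [ 0.          0.          0.          1.        ]]
top [[400.24034794   0.         247.55883741]
 [  0.         400.24034794 198.35457106]
 [  0.           0.           1.        ]] 0.025351946384880263 [[ 0.0074633   0.99312448 -0.11682491  0.49949712]
 [-0.99996588  0.00699848 -0.00438845  0.00333638]
 [-0.00354068  0.11685367  0.99314283  1.17640505]
 [ 0.          0.          0.          1.        ]]
```

View pics/side0.png

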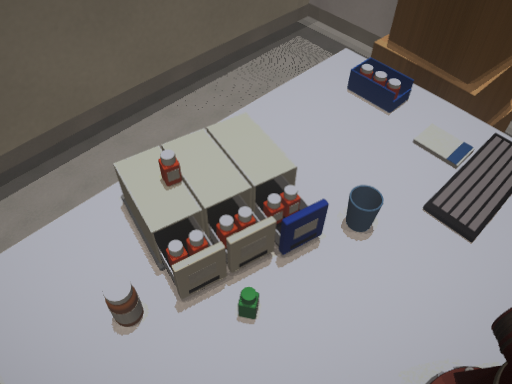

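View pics/top0.png

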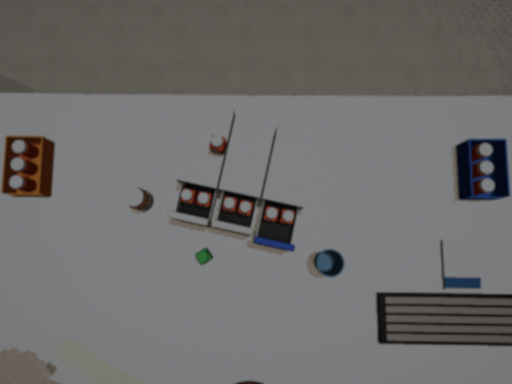

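The side view shows the jar at (124,298), two cream panels at (200,270) and (250,245), the blue panel at (302,227), the cup at (363,208), and the top bottle at (170,168). A green look-alike stands in front of the cream drawers at (249,302). The top view shows the same layout, with panel top edges near (191,219), (233,233) and (274,244). Next I measure the panels' top strips.

```bash
cat > h.py <<'E'
import numpy as np,cv2
def cloud(c):
    K=c["camera_matrix"];k1=float(c["k1"]);P=c["pose"];h,w=c["z_map"].shape
    u,v=np.meshgrid(np.arange(w),np.arange(h))
    n=cv2.undistortPoints(np.stack([u,v],-1).reshape(-1,1,2).astype(float),K,np.array([k1,0,0,0.])).reshape(h,w,2)
    z=c["z_map"];p=np.stack([n[...,0]*z,-n[...,1]*z,-z],-1)
    return p@P[:3,:3].T+P[:3,3]
def ray(c,u,v,zp):
    K=c["camera_matrix"];n=cv2.undistortPoints(np.array([[[u,v]]],float),K,np.array([float(c["k1"]),0,0,0.])).ravel()
    P=c["pose"];d=P[:3,:3]@np.array([n[0],-n[1],-1]);t=(zp-P[2,3])/d[2];return P[:3,3]+t*d
E
python3 - <<'E'
import numpy as np,cv2
from h import *
for n in("side","top"):
    c=np.load(f"pics/{n}0.npz");X=cloud(c)
    im=cv2.cvtColor(c["image"],cv2.COLOR_RGB2BGR)
    x0,x1,y0,y1=(100,400,120,340) if n=="side" else (110,360,100,290)
    cv2.imwrite(f"pics/{n}_crop.png",cv2.resize(im[y0:y1,x0:x1],None,fx=2.6,fy=2.6,interpolation=cv2.INTER_CUBIC))
    m=(abs(X[...,2]-.128)<.006)&(X[...,0]<.75)&(X[...,0]>.3)&(abs(X[...,1])<.4)&(c["z_map"]>0)
    m=cv2.morphologyEx(m.astype(np.uint8),cv2.MORPH_OPEN,np.ones((2,2),np.uint8))
    k,l,st,ce=cv2.connectedComponentsWithStats(m)
    for i in range(1,k):
        if st[i,4]<40: continue
        q=X[l==i]; r=cv2.minAreaRect(q[:,:2].astype(np.float32)*1000)
        print(n,st[i],"col",c["image"][l==i].mean(0).round(),"z",np.median(q[:,2]).round(4),"corners",cv2.boxPoints(r).round(1).tolist())
E
```

```text
side [ 137  129  161  107 6075] col [166. 166. 157.] z 0.1316 corners [[190.0, 401.6000061035156], [736.7999877929688, -321.79998779296875], [985.7999877929688, -133.60000610351562], [439.0, 589.7999877929688]]
side [282 200  47  28 436] col [ 38.  52. 109.] z 0.129 corners [[190.0, 401.6000061035156], [536.2999877929688, -200.8000030517578], [606.9000244140625, -160.1999969482422], [260.70001220703125, 442.20001220703125]]
side [228 217  49  30 477] col [145. 142. 132.] z 0.1291 corners [[190.0, 401.6000061035156], [570.7000122070312, -51.099998474121094], [639.0, 6.400000095367432], [258.3999938964844, 459.1000061035156]]
side [173 242  54  32 548] col [144. 141. 132.] z 0.129 corners [[190.0, 401.6000061035156], [599.2999877929688, 74.69999694824219], [661.7000122070312, 152.89999389648438], [252.39999389648438, 479.70001220703125]]
top [ 176  152   49   38 1271] col [120. 121. 123.] z 0.1309 corners [[499.5, 3.299999952316284], [601.0, -85.80000305175781], [795.2000122070312, 135.39999389648438], [693.7000122070312, 224.5]]
top [ 220  152   51   47 1684] col [121. 123. 125.] z 0.
[... 263 characters left out ...]
3.7000122070312, -200.3000030517578], [805.7000122070312, -74.4000015258789], [499.5, 3.299999952316284]]
top [168 212  41  15 280] col [113. 114. 112.] z 0.1286 corners [[499.5, 3.299999952316284], [526.2000122070312, -5.599999904632568], [604.5999755859375, 229.6999969482422], [577.9000244140625, 238.60000610351562]]
top [212 221  41  15 278] col [115. 116. 114.] z 0.1286 corners [[499.5, 3.299999952316284], [541.2000122070312, -17.5], [594.0, 88.19999694824219], [552.4000244140625, 109.0]]
top [255 238  41  15 281] col [43. 56. 99.] z 0.1285 corners [[481.0, -129.6999969482422], [504.3999938964844, -132.89999389648438], [522.9000244140625, 0.10000000149011612], [499.5, 3.299999952316284]]
```

```bash
ls pics
```

```text
side0.npz
side0.png
side_crop.png
top0.npz
top0.png
top_crop.png
```

```bash
cat > meas.py <<'E'
import numpy as np,cv2,sys
from h import *
def run(tag):
  for n in("side","top"):
    c=np.load(f"pics/{n}{tag}.npz");X=cloud(c)
    m=(abs(X[...,2]-.129)<.006)&(X[...,0]<.9)&(X[...,0]>.3)&(abs(X[...,1])<.4)&(c["z_map"]>.2)
    k,l,st,ce=cv2.connectedComponentsWithStats(cv2.erode(m.astype(np.uint8),np.ones((2,2))) if 0 else m.astype(np.uint8),connectivity=4)
    for i in range(1,k):
        if st[i,4]<60: continue
        q=X[l==i]; r=cv2.minAreaRect(q[:,:2].astype(np.float32)*1000)
        print(n,st[i],"col",c["image"][l==i].mean(0).round(),"z",np.median(q[:,2]).round(4),"ctr",np.round(r[0],1),"size",np.round(r[1],1),"ang",round(r[2],2),"med",np.median(q,0).round(3))
if __name__=="__main__": run(sys.argv[1])
E
python3 meas.py 0
```

```text
side [ 161  112  136   99 6897] col [170. 171. 161.] z 0.1313 ctr [731.2 -48.1] size [231.3 224.9] ang 78.17 med [ 0.719 -0.041  0.131]
side [ 113  146   90   89 3748] col [168. 169. 159.] z 0.1315 ctr [768.  125.1] size [113.8 223.8] ang 78.34 med [0.745 0.134 0.131]
side [281 198  48  29 426] col [ 43.  57. 118.] z 0.1296 ctr [504.1 -59.2] size [109.3  18.8] ang 78.42 med [ 0.503 -0.056  0.13 ]
side [227 216  49  30 465] col [156. 154. 144.] z 0.1297 ctr [545.9  51. ] size [106.6  20.3] ang 78.46 med [0.545 0.056 0.13 ]
side [171 241  55  32 537] col [155. 152. 143.] z 0.1293 ctr [568.4 167.1] size [108.3  19.1] ang 77.52 med [0.567 0.169 0.129]
top [ 175  101   60   88 3031] col [123. 125. 126.] z 0.1311 ctr [769.1 123.6] size [112.6 221.1] ang 78.0 med [0.767 0.128 0.131]
top [ 219  110   58   88 3314] col [124. 126. 128.] z 0.131 ctr [744.7   8.3] size [112.1 220.8] ang 78.06 med [0.742 0.008 0.131]
top [ 262  119   58   89 3355] col [124. 126. 128.] z 0.131 ctr [ 719.8 -107. ] size [111.9 220.6] ang 78.01 med [ 0.717 -0.107  0.131]
top [167 211  41  15 279] col [117. 118. 117.] z 0.1288 ctr [570.6 166.1] size [107.8  17.9] ang 77.91 med [0.57  0.166 0.129]
top [211 220  41  15 277] col [117. 118. 117.] z 0.1288 ctr [547.4  50.2] size [106.9  17.8] ang 78.03 med [0.547 0.051 0.129]
top [254 236  41  16 284] col [36. 51. 99.] z 0.1287 ctr [505.1 -61.5] size [107.1  18. ] ang 78.15 med [ 0.506 -0.062  0.129]
```

View pics/side_crop.png

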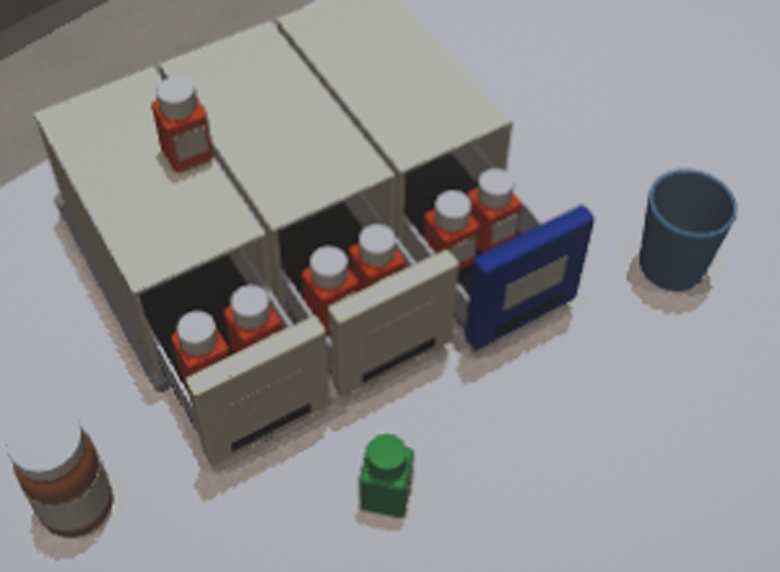

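View pics/top_crop.png

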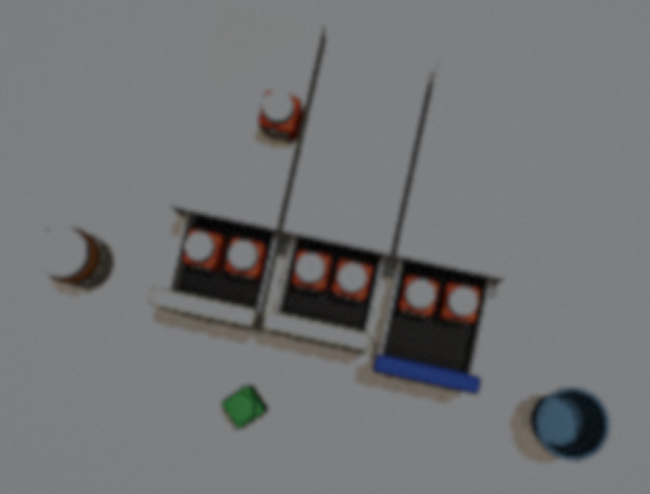

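```bash
python3 - <<'E'
import numpy as np,cv2
from h import *
a=np.radians(-12.0);p=np.array([np.cos(a),np.sin(a)]);l=np.array([-p[1],p[0]])
c=np.load("pics/top0.npz");X=cloud(c);im=c["image"].astype(int)
g=(im[...,1]>im[...,0]+25)&(im[...,1]>im[...,2]+15)&(X[...,2]<.3)
q=X[g];print("green",g.sum(),np.median(q,0),q.min(0),q.max(0))
b=(X[...,2]>.15)&(X[...,2]<.25)&(X[...,0]>.5)&(abs(X[...,1])<.3)&(c["z_map"]>.2)
q=X[b];bt=np.median(q,0);print("top bottle",b.sum(),bt,q.min(0),q.max(0))
for n,M,P in(("left",(769.1,123.6),(570.6,166.1)),("mid",(744.7,8.3),(547.4,50.2)),("blue",(719.8,-107),(505.1,-61.5))):
    M=np.array(M);P=np.array(P);d=(M-P)@p
    print(n,"travel",d-119,"lat",(M-P)@l,"face now",P-9*p,"face home",M-128*p,"bt along/lat from M",(bt[:2]*1000-M)@p,(bt[:2]*1000-M)@l)
E
```

```text
green 147 [0.47014467 0.1282189  0.07499413] [0.45029497 0.11101534 0.04694534] [0.48886112 0.14997438 0.07997412]
top bottle 252 [0.75120877 0.08438218 0.19111049] [0.7362794  0.06617603 0.15019449] [0.77760556 0.10688295 0.21178471]
left travel 83.99854560541519 lat -0.30080240386151047 face now [561.79667159 167.97120522] face home [643.89710711 150.21269642] bt along/lat from M -9.346416108488405 -42.080611588911864
mid travel 82.70002147004405 lat 0.03659212759747147 face now [538.59667159  52.07120522] face home [619.49710711  34.91269642] bt along/lat from M -9.451832601871219 75.77285203164925
blue travel 100.46827180975606 lat 0.13292418518475557 face now [496.29667159 -59.62879478] face home [594.59710711 -80.38730358] bt along/lat from M -9.06817529488702 193.73027149761927
```

apply_moves(plan=[[0, 0, 0, -7.3], [-2, -1.5, 0, 0], [-4, -3, 0, 0], [-4, -3, 0, 0], [-4, -3, 0, 0], [-4, -3, 0, 0], [-4, -3, 0, 0], [-4, -3, 0, 0]], gripper=0)

```text
time_s: 1.1
tcp_pos: [0.4128, 0.3201, 0.2391]
tool_rot: [-3.142, -0.0, 2.932]
contact_force: [0.7, 1.1, 0.2]
gripper_width: -0.003
```

apply_moves(plan=[[-4, -3, 0, 0], [-4, -3, 0, 0], [-4, -3, 0, 0], [-2.6, -2.8, 0, 0], [0, 0, 2, 0], [0, 0, 4, 0], [0, 0, 2, 0], [0, 0, 0, 0]])

```text
time_s: 2.1
tcp_pos: [0.5292, 0.1758, 0.1579]
tool_rot: [-3.141, -0.003, 2.932]
contact_force: [-0.4, 1.5, 0.4]
gripper_width: 0.003
```

apply_moves(plan=[[0, 0, 2, 0], [0, 0, 2, 0], [0, 0, 1.6, 0], [0, 0, 0, 0]])

```text
time_s: 2.6
tcp_pos: [0.5292, 0.1757, 0.1015]
tool_rot: [-3.141, -0.003, 2.932]
contact_force: [0.0, 0.8, -0.1]
gripper_width: -0.002
```

```bash
cat > snap.py <<'E'
import sys,cv2,numpy as np
from plant import manip
t=sys.argv[1];s=manip.state();print(s["time_s"],s["tcp_pos"],s["contact_force"])
for n in("side","top"):
    c=manip.read_camera(n);np.savez(f"pics/{n}{t}.npz",**c)
    cv2.imwrite(f"pics/{n}{t}.png",cv2.cvtColor(c["image"],cv2.COLOR_RGB2BGR))
E
python3 snap.py 1
```

```text
2.6 [0.5292184  0.17569733 0.10146689] [ 0.01419637  0.83648778 -0.07003984]
```

View pics/side1.png

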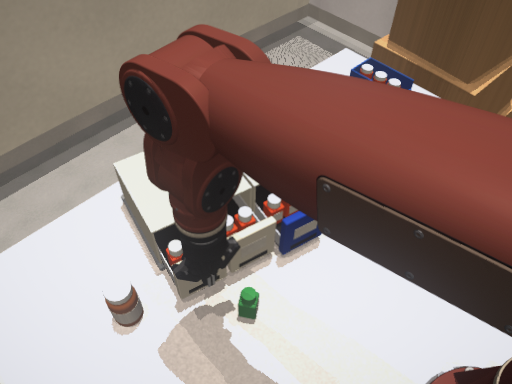

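apply_moves(plan=[[-0.6, 0, 0, 0], [-0.6, 0, 0, 0], [-0.5, 0, 0, 0], [-0.4, 0, 0, 0], [-0.4, 0, 0, 0], [-0.5, 0, 0, 0], [-0.5, 0, 0, 0], [-0.5, 0, 0, 0]])

```text
time_s: 3.7
tcp_pos: [0.5698, 0.1674, 0.1033]
tool_rot: [3.142, -0.0, 2.932]
contact_force: [-4.0, -0.3, 3.0]
gripper_width: -0.005
```

apply_moves(plan=[[-0.6, 0, 0, 0], [-0.6, 0, 0, 0], [-0.6, 0, 0, 0], [-0.6, 0, 0, 0], [-0.5, 0, 0, 0], [-0.4, 0, 0, 0], [-0.2, 0, 0, 0], [0, 0, 0, 0]])

```text
time_s: 4.7
tcp_pos: [0.604, 0.1601, 0.1032]
tool_rot: [3.141, 0.001, 2.932]
contact_force: [-0.5, 0.9, -0.3]
gripper_width: 0.002
```

```bash
python3 snap.py 2; python3 meas.py 2
```

```text
4.7 [0.60403608 0.16010795 0.1032238 ] [-0.47509032  0.88987418 -0.27810175]
side [ 203  141   64   68 2240] col [227. 227. 219.] z 0.1318 ctr [710.2  -6.4] size [149.3 166.1] ang 78.28 med [ 0.677 -0.011  0.132]
side [ 113  154   51   81 1953] col [232. 233. 223.] z 0.1313 ctr [771.9 144.9] size [ 73.5 223.8] ang 77.51 med [0.783 0.155 0.131]
side [281 205  37  21 304] col [ 52.  74. 164.] z 0.1297 ctr [507.1 -45.8] size [80.3 18.5] ang 78.4 med [ 0.506 -0.041  0.13 ]
side [227 216  49  29 459] col [217. 213. 197.] z 0.1294 ctr [545.6  50.8] size [106.8  19.6] ang 77.38 med [0.544 0.055 0.129]
top [ 183  101   52   88 2682] col [144. 146. 146.] z 0.131 ctr [769.1 123.5] size [112.3 220.8] ang 78.01 med [0.784 0.122 0.131]
top [ 219  110   58   88 3326] col [145. 147. 149.] z 0.131 ctr [744.3   8.4] size [112.  220.7] ang 77.95 med [0.742 0.008 0.131]
top [ 262  119   58   89 3345] col [145. 147. 150.] z 0.1311 ctr [ 719.7 -107. ] size [111.9 220.7] ang 78.02 med [ 0.718 -0.107  0.131]
top [199 196  14   7  60] col [128. 128. 113.] z 0.1291 ctr [619.8 119. ] size [36.7 12.9] ang 79.44 med [0.62  0.12  0.129]
top [211 220  41  15 278] col [137. 138. 133.] z 0.1287 ctr [547.4  50.2] size [107.   17.9] ang 78.2 med [0.547 0.049 0.129]
top [254 236  41  16 284] col [ 43.  61. 116.] z 0.1286 ctr [505.1 -61.3] size [106.9  17.9] ang 78.18 med [ 0.504 -0.062  0.129]
```

View pics/top2.png

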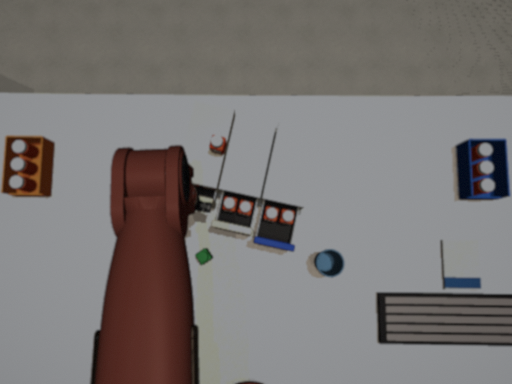

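View pics/side2.png

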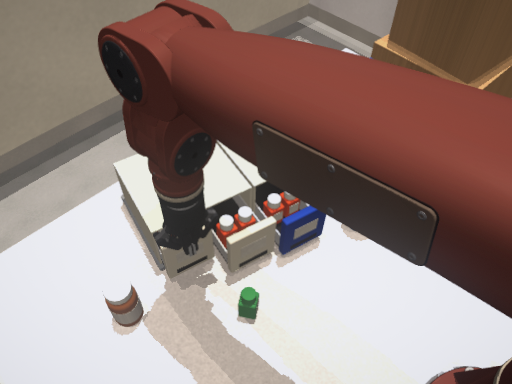

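The left drawer has about 29 mm to go. The top bottle and its neighbours are undisturbed and the arm is well clear above them. I will continue, slower near the stop.

apply_moves(plan=[[-0.3, 0, 0, 0], [-0.4, 0, 0, 0], [-0.4, 0, 0, 0], [-0.4, 0, 0, 0], [-0.4, 0, 0, 0], [-0.3, 0, 0, 0], [-0.2, 0, 0, 0], [-0.1, 0, 0, 0]])

```text
time_s: 5.8
tcp_pos: [0.6283, 0.155, 0.1033]
tool_rot: [3.141, -0.0, 2.932]
contact_force: [-2.1, 0.4, -0.3]
gripper_width: 0.001
```

apply_moves(plan=[[-0.1, 0, 0, 0], [-0.1, 0, 0, 0], [-0.1, 0, 0, 0], [-0.1, 0, 0, 0], [0, 0, 0, 0]])

```text
time_s: 6.42
tcp_pos: [0.6321, 0.1542, 0.1033]
tool_rot: [3.141, 0.0, 2.932]
contact_force: [-1.4, 2.0, -0.7]
gripper_width: 0.001
```

apply_moves(plan=[[-0.1, 0, 0, 0], [-0.1, 0, 0, 0], [0, 0, 0, 0]])

```text
time_s: 6.8
tcp_pos: [0.6321, 0.1542, 0.1033]
tool_rot: [-3.141, -0.004, 2.933]
contact_force: [-13.3, 3.1, 7.1]
gripper_width: -0.003
```

Contact force stepped to 13 N with no further motion, so the left drawer is against its stop. Next I back off, rise over the green bottle and go across to the middle cream drawer.

apply_moves(plan=[[0.5, 0, 0, 0], [1.5, 0, 0, 0], [3, 0, 0, 0], [3, 0, -2, 0], [2.6, 0, -2, 0], [0, -2, 0, 0], [0, -4, 0, 0], [0, -4, 0, 0]])

```text
time_s: 7.8
tcp_pos: [0.5097, 0.076, 0.1429]
tool_rot: [-3.141, 0.001, 2.932]
contact_force: [0.3, -0.5, 0.9]
gripper_width: -0.0
```

apply_moves(plan=[[0, -1.9, 0, 0], [0, 0, 0, 0], [0, 0, 2, 0], [0, 0, 2, 0], [0, 0, 0, 0]])

```text
time_s: 8.43
tcp_pos: [0.5041, 0.0601, 0.1004]
tool_rot: [-3.141, -0.004, 2.933]
contact_force: [-0.2, -0.2, 0.2]
gripper_width: -0.001
```

```bash
python3 snap.py 3; python3 meas.py 3
```

```text
8.425 [0.50406829 0.0601477  0.1004361 ] [-0.20734185 -0.22630782  0.20420032]
side [ 161  120   82   91 4010] col [229. 229. 221.] z 0.1313 ctr [737.6 -18.4] size [169.5 222.4] ang 78.07 med [0.737 0.005 0.131]
side [ 113  146   92   95 4210] col [228. 228. 219.] z 0.1313 ctr [758.9 127. ] size [113.8 240.8] ang 78.46 med [0.733 0.136 0.131]
side [292 198  37  24 326] col [ 63.  84. 168.] z 0.1296 ctr [501.5 -70.7] size [86.8 18.9] ang 79.29 med [ 0.5   -0.069  0.13 ]
side [227 230  16  15  73] col [203. 199. 179.] z 0.1296 ctr [553.1  85.9] size [35.9 17.7] ang 79.23 med [0.556 0.096 0.13 ]
top [ 175  101   60   94 3309] col [132. 133. 135.] z 0.1309 ctr [760.2 125.7] size [113.  238.1] ang 78.04 med [0.752 0.129 0.131]
top [ 219  110   58   88 3320] col [133. 135. 137.] z 0.1311 ctr [744.8   8.2] size [111.9 221.8] ang 77.91 med [0.742 0.008 0.131]
top [ 262  119   58   89 3349] col [133. 135. 137.] z 0.1311 ctr [ 719.6 -106.9] size [111.8 220.8] ang 78.02 med [ 0.718 -0.107  0.131]
top [254 236  41  16 285] col [ 38.  53. 102.] z 0.1285 ctr [505.1 -61.5] size [107.1  17.9] ang 78.17 med [ 0.504 -0.062  0.128]
```

View pics/side3.png

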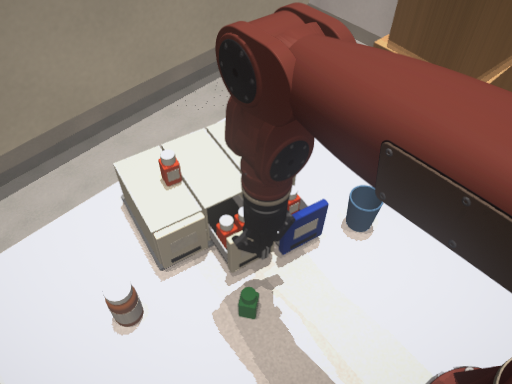

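View pics/top3.png

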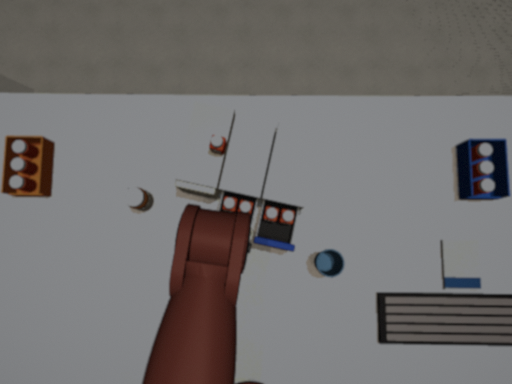

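Left cream drawer is flush: housing and panel together measure 238 mm, as expected at home. Blue and the others are unchanged. The tool stands 23 mm in front of the middle cream panel, about 106 mm from its end of push.

apply_moves(plan=[[-0.6, 0, 0, 0], [-0.6, 0, 0, 0], [-0.5, 0, 0, 0], [-0.4, 0, 0, 0], [-0.4, 0, 0, 0], [-0.5, 0, 0, 0], [-0.5, 0, 0, 0], [-0.5, 0, 0, 0]])

```text
time_s: 9.52
tcp_pos: [0.545, 0.051, 0.1033]
tool_rot: [3.142, -0.0, 2.932]
contact_force: [-2.5, 0.1, 2.7]
gripper_width: 0.003
```

apply_moves(plan=[[-0.5, 0, 0, 0], [-0.6, 0, 0, 0], [-0.6, 0, 0, 0], [-0.6, 0, 0, 0], [-0.6, 0, 0, 0], [-0.6, 0, 0, 0], [-0.5, 0, 0, 0], [-0.4, 0, 0, 0]])

```text
time_s: 10.52
tcp_pos: [0.5881, 0.0418, 0.1033]
tool_rot: [3.142, 0.0, 2.932]
contact_force: [-2.1, -0.0, 1.3]
gripper_width: -0.001
```

apply_moves(plan=[[-0.3, 0, 0, 0], [-0.3, 0, 0, 0], [-0.3, 0, 0, 0], [-0.3, 0, 0, 0], [-0.2, 0, 0, 0], [-0.1, 0, 0, 0], [-0.1, 0, 0, 0], [0, 0, 0, 0]])

```text
time_s: 11.52
tcp_pos: [0.6036, 0.0385, 0.1033]
tool_rot: [3.142, 0.0, 2.932]
contact_force: [-2.1, 0.1, 0.3]
gripper_width: -0.002
```

apply_moves(plan=[[-0.1, 0, 0, 0], [-0.1, 0, 0, 0], [-0.1, 0, 0, 0], [-0.1, 0, 0, 0], [-0.1, 0, 0, 0], [0, 0, 0, 0]])

```text
time_s: 12.28
tcp_pos: [0.6074, 0.0377, 0.1033]
tool_rot: [-3.141, -0.002, 2.932]
contact_force: [-8.6, 0.7, 5.0]
gripper_width: 0.002
```

apply_moves(plan=[[-0.1, 0, 0, 0], [-0.1, 0, 0, 0], [0, 0, 0, 0]])

```text
time_s: 12.65
tcp_pos: [0.6074, 0.0378, 0.1033]
tool_rot: [-3.141, -0.006, 2.933]
contact_force: [-20.1, 1.0, 13.0]
gripper_width: -0.003
```

apply_moves(plan=[[0.5, 0, 0, 0], [1.5, 0, 0, 0], [3, 0, 0, 0], [4, 0, -2, 0], [4, 0, -4, 0], [4, 0, -4, 0], [4, 0, -2, 0], [0, 0, 0, 0]])

```text
time_s: 13.65
tcp_pos: [0.4049, 0.0812, 0.2259]
tool_rot: [3.141, 0.006, 2.933]
contact_force: [0.6, 0.3, 0.1]
gripper_width: 0.002
```

```bash
python3 snap.py 4; python3 meas.py 4
```

```text
13.65 [0.40493817 0.0811838  0.2258556 ] [0.62649559 0.29940962 0.07684378]
side [ 161  112  124  104 7120] col [210. 211. 199.] z 0.1312 ctr [722.1 -46.2] size [230.7 240.4] ang 78.22 med [ 0.715 -0.032  0.131]
side [ 113  146   93   95 4213] col [208. 208. 196.] z 0.1312 ctr [759. 127.] size [113.7 242.9] ang 78.37 med [0.733 0.136 0.131]
top [ 175  101   60   94 3329] col [127. 129. 130.] z 0.1308 ctr [759.9 125.5] size [112.7 238.4] ang 77.85 med [0.752 0.129 0.131]
top [ 218  110   59   94 3592] col [128. 129. 131.] z 0.1309 ctr [735.8  10.2] size [112.1 239.2] ang 77.95 med [0.733 0.01  0.131]
top [ 262  119   58   89 3353] col [129. 130. 132.] z 0.131 ctr [ 719.9 -107.1] size [112.1 220.8] ang 78.0 med [ 0.718 -0.107  0.131]
top [254 236  41  16 282] col [ 38.  53. 102.] z 0.1285 ctr [505.2 -61.2] size [106.6  17.8] ang 77.99 med [ 0.506 -0.062  0.129]
```

View pics/side4.png

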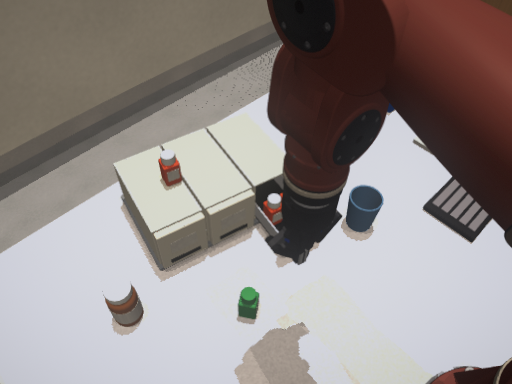

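View pics/top4.png

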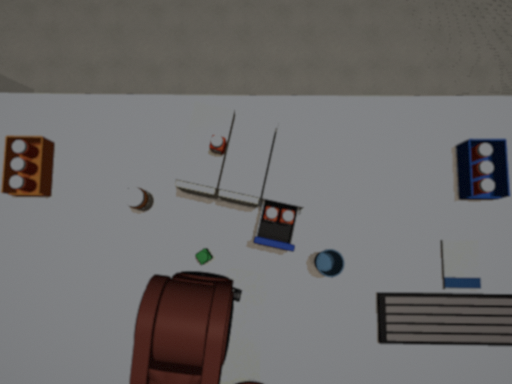

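Both cream drawers are flush: the panel-plus-housing lengths are 238.4 and 239.2 mm, and the expected home value is about 238.5 mm. The blue panel is still at (505,-61) mm. The top bottle, jar, cup and green bottle are in place, and the tool is clear of everything. I am handing in.

```bash
python3 -c "
from plant import manip
print(manip.job_done())"
```

```text
the job is handed in; nothing more can be done
None
```

I pushed both cream drawers home one after the other with the shut gripper, at about 50 mm/s at most and about 8 mm/s over the last few millimetres. Each push ended with the tool stopped dead against rising force: 13 N for the left drawer and 20 N for the middle one. I handed the job in at about 14 s of the 42 s allowed.

- **Cream drawers:** in the last top view, housing plus panel measure 238.4 mm and 239.2 mm, against about 238.5 mm expected when fully home. Both are closed to within about 1 mm.
- **Blue drawer:** its panel is at (505, -61) mm, unchanged within the noise.
- **Other items:** the top bottle, jar, cup and green look-alike look unmoved and upright in the pictures. The two blue-drawer bottles also look upright and undisturbed in the top view.
- **Not checked:** the bottles inside the closed cream drawers can't be seen. That they stand upright rests on the slow closing speed and on the bottles still seen upright while their drawers were open.

No check failed or disagreed.

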